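# Find the rocking shield cover and press it home

## Robot

A 6-joint arm with a two-finger parallel gripper is mounted at the origin on the work surface. World frame = base frame: x ahead of the robot, y to its left, z up, the work surface at z = 0. Lengths are in m, angles in rad, forces in N, time in s.
With the tool pointing down it reaches from about 0.35 to 0.925 m from the base axis. Payload 6.4 kg.
Tool frame: the origin (TCP) lies midway between the tips of the shut fingers; the grasp point (between the pads) lies 19 mm behind it; z points along the fingers, y is the direction in which the jaws open and shut (so a half turn about z gives the same grasp; the last joint's range is limited). The gripper opens to 94 mm and grips with 3 to 60 N. Pads are 16 mm wide; open, the fingers measure 119 mm over their backs; the gripper's body (75 mm by 177 mm) begins 78 mm behind the grasp point.
Start: joints at [-1.46, 0.245, 1.558, -0, 1.339, -0.174], TCP at [0.183, -0.624, 0.205] pointing down, gripper open.
Joint ranges: [-3.13, 3.13], [-1.02, 2.26], [0.13, 2.54], [-0.95, 4.09], [0.21, 2.88], [-2.74, 2.74]. Speed limits (rad/s): [2.57, 2.57, 3.14, 3.14, 3.14, 3.14].

## Interface

Orientations are given as a unit quaternion [w, x, y, z].
In Python, from bench import bot gives the robot as it stands. The module is installed in compiled form; this text tells all that it offers.
- The arm moves only by the shell command python3 -m jog 'ROWS' [FORCE]. ROWS is JSON, a list of rows, each a list of 7 numbers: the turn, a rotation vector about the tool's x, y, z in rad, then the shift along the tool's x, y, z in cm, then the closure, from 0 (fully open) to 1 (shut). A call has 1 to 20 rows; each row is the pose to reach, as a shift and turn from the pose measured when the call began, along the tool's axes at that moment; what a row does not reach only later rows make up. A row lasts 1/8 s, in which the tool goes at most 62.5 mm and 10.7 degrees, less where a joint would pass 70% of its speed; a pose out of reach is approached as far as the arm can. A call with a gripper value outside its range is refused whole. The fingers move at their own pace and stop on an object; FORCE is the grip in N (left out, the last holds). Time passes only in rows, so rows that repeat a pose let the fingers close. It gives the time, the measured TCP pose, the force and the opening at its end, in the units of the state.
- bot.state(): the state, without advancing time (a new reading comes with each control period).
- bot.capture(name): name is "scene" or "top" or "wrist"; returns (picture, depth): 400x640x3 uint8, red, green, blue; 400x640 float32, m along the optical axis (not along the pixel's ray), 0 where there is no reading.
- bot.camera_params(name): a dict with "fx", "fy", "cx", "cy" (pixels), "dist" ([k1, k2, p1, p2, k3] as OpenCV has them; the pictures are not rectified), "R" (3x3) and "t" (3): a world point X has camera coordinates R X + t; the wrist camera has in their place "tool_from_camera" (4x4, takes a point from camera to tool coordinates, whose origin is the TCP and whose axes are the flange's). Camera axes: x right, y down, z forward; pixel columns grow to the right and rows downward; lengths in m; the calibration is good to about 2 mm. A picture is of the moment at which its call begins: read the wrist's pose just before it. camera_params takes no time and is no camera call.
- bot.close_job(): hands the job in, once; it reports no verdict.
The state is a dict: "t": time; "joint_positions": joint angles; "qd": joint speeds; "tau": joint torques, N m; "tcp_pos": TCP position; "tool_rot": TCP orientation; "wrist_force": force on the tool from outside, world axes, zero at the start; "wrist_torque": the same for the moment, N m; "grip_width": opening from 0.0 (shut) to 1.0 (fully open).
Only numpy, scipy, OpenCV 4.12 (cv2) and the standard library are available. Lean on these libraries where they do the work, as an engineer would, in place of code of your own. Each camera call takes 0.05 s, during which the arm holds its last target.

## Task

One of the four metal shield covers on the radio board is not clipped down. Press on the end of each cover with a fingertip until you find the one that rocks, then press that one down over its middle until it sits flush on its fence like the others. Only press: do not pick up any cover, and leave the heat sink, the plugs, the tools and everything else where they lie.

Things in the scene. Friction and masses are not known exactly. Their poses are not given: they have to be found in the camera images.
- board: green radio circuit board, 200 mm (its x) by 330 mm (its y), top 13 mm above the table, clamped on a 230 x 360 x 10 mm aluminium carrier; does not move. Origin: on the table under its middle; z up. Four fences 14 mm high, each under a cover, centred at x = +-42, y = +-78 mm in this frame, covers' long sides along y. All else on the board is lower than the covers, at most 29 mm above the table
- board_top (a point): middle of the board's top, 13 mm above its origin. The unclipped cover (any of the four): under less than 1 N on an end, over 20 mm from its middle, that end dips 4 mm onto the fence and the other rises about 5 mm (tilt about 0.1 rad about its x); let go, it settles level. About 16 N over its middle drives it down 4 mm and it stays; if one long side lags, press that side too
- cover_1: one of four identical bright metal shield covers, 59 mm wide (its x), 91 mm long (its y), 12 mm tall with downturned rims, 45 g. Origin: middle of its flat top; z up. Top 29 mm above the table when seated; 33 mm and level when unclipped and untouched. 2 mm sideways play. A seated cover does not move when pressed anywhere. Unclipped, it is carried by two spring clips under its middle line: see board_top
- cover_2: one of four identical bright metal shield covers, 59 mm wide (its x), 91 mm long (its y), 12 mm tall with downturned rims, 45 g. Origin: middle of its flat top; z up. Top 29 mm above the table when seated; 33 mm and level when unclipped and untouched. 2 mm sideways play. A seated cover does not move when pressed anywhere. Unclipped, it is carried by two spring clips under its middle line: see board_top
- cover_3: one of four identical bright metal shield covers, 59 mm wide (its x), 91 mm long (its y), 12 mm tall with downturned rims, 45 g. Origin: middle of its flat top; z up. Top 29 mm above the table when seated; 33 mm and level when unclipped and untouched. 2 mm sideways play. A seated cover does not move when pressed anywhere. Unclipped, it is carried by two spring clips under its middle line: see board_top
- cover_4: one of four identical bright metal shield covers, 59 mm wide (its x), 91 mm long (its y), 12 mm tall with downturned rims, 45 g. Origin: middle of its flat top; z up. Top 29 mm above the table when seated; 33 mm and level when unclipped and untouched. 2 mm sideways play. A seated cover does not move when pressed anywhere. Unclipped, it is carried by two spring clips under its middle line: see board_top
- heat_sink: a loose black finned heat sink, 22 x 22 x 14 mm high, standing on the board between the covers; leave it be
- terminal_plug: a loose green plug-in terminal block, 12 x 26 x 14 mm high, standing on the board between the covers; leave it be
- pliers: yellow-handled pliers, 170 mm long, lying to the left of the board; leave them be
- screwdriver: a blue screwdriver, 170 mm long, lying to the right of the board; leave it be
- tweezers: steel tweezers, 125 mm long, 6 mm high, lying on the robot's side of the board; leave them be
- mouse: a white computer mouse, 105 x 58 x 32 mm, on the right of the table; leave it be
- parts_jar: a glass parts jar, 52 mm across, 55 mm high, on the green mat at the left; leave it be
- spare_plug: a second green terminal plug, 12 x 26 x 14 mm, on the green mat; leave it be
Things that resemble listed ones, but are neither listed nor needed, are in the scene too. Leave any pink look-alike of the cover_1 alone.

How it is judged:
By the outcome, as a careful person would: the job done as asked, in the order asked, and still so for the second after the job is handed in, with the robot touching nothing.
It also fails if it takes over 51 s, if anything falls off the work surface, if the arm or the gripper's body presses on something with over 40 N, if the wrist force passes 120 N, or if a joint passes its speed limit or range.

## Working session

There is one attempt and no reset: what is moved stays moved. The work goes in short steps, Python scripts to look and compute and a shell command to move; the robot and the scene stay as the last step left them, time stands still between calls to the robot, and variables do not carry over. Pictures are saved under pics/ and viewed, and the job is handed in when it is done.

```bash
mkdir -p pics
python3 - <<'E'
from bench import bot
import cv2,numpy as np
print(bot.state())
for n in("scene","top"):
    p,d=bot.capture(n); cv2.imwrite(f"pics/{n}0.png",p[...,::-1]); np.save(f"pics/{n}0.npy",d)
    print(n,bot.camera_params(n))
print(bot.camera_params("wrist"))
E
```

```text
{'t': 0.0, 'joint_positions': array([-1.46010961e+00,  2.45781842e-01,  1.55897283e+00, -5.12871595e-05,
        1.33870692e+00, -1.74120772e-01]), 'qd': array([ 8.07116129e-04, -5.86509785e-04, -1.91968940e-04, -1.90604475e-04,
       -1.25848814e-05,  2.75602501e-04]), 'tau': array([ 1.55761463e-03, -4.15825474e+01, -3.14610350e+01,  6.84622396e-02,
        3.30975512e-02, -1.38682367e-04]), 'tcp_pos': array([ 0.18254525, -0.62322659,  0.20438812]), 'tool_rot': array([-9.34789452e-04,  9.89876437e-01,  1.41928736e-01,  4.69563350e-06]), 'wrist_force': array([-0.22406421, -0.09074411,  0.36973484]), 'wrist_torque': array([ 0.03865353,  0.02510752, -0.01170088]), 'grip_width': 1.0009826057875981}
scene {'fx': 438.29069726760014, 'fy': 438.29069726760014, 'cx': 319.94821022801636, 'cy': 201.2612635872634, 'dist': array([-0.05252855,  0.        ,  0.        ,  0.        ,  0.        ]), 'R': array([[-0.26794678,  0.96341148, -0.00654548],
       [ 0.76827204,  0.20956466, -0.60484769],
       [-0.58134551, -0.1670957 , -0.79631428]]), 't': array([ 0.13090501, -0.36787231,  1.79021631])
[... 232 characters left out ...]
6 ],
       [-0.99316424,  0.026636  , -0.11364554],
       [ 0.11321713, -0.01708001, -0.99342345]]), 't': array([0.00123376, 0.49833515, 1.20644072])}
{'fx': 305.06093546839406, 'fy': 305.06093546839406, 'cx': 313.4266600275028, 'cy': 199.59039366950446, 'dist': array([-0.03703735,  0.        ,  0.        ,  0.        ,  0.        ]), 'tool_from_camera': array([[-8.83189422e-04, -9.59228323e-01, -2.82630934e-01,
         8.14472474e-02],
       [ 9.99999554e-01, -9.41660035e-04,  7.10394538e-05,
        -6.14544842e-04],
       [-3.34285312e-04, -2.82630746e-01,  9.59228727e-01,
        -1.79100987e-01],
       [ 0.00000000e+00,  0.00000000e+00,  0.00000000e+00,
         1.00000000e+00]])}
```

View pics/top0.png

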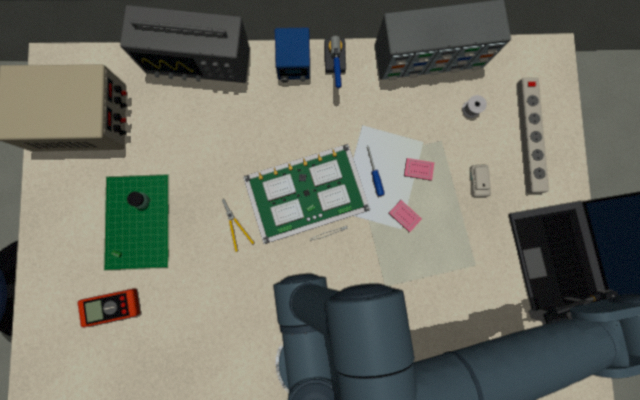

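View pics/scene0.png

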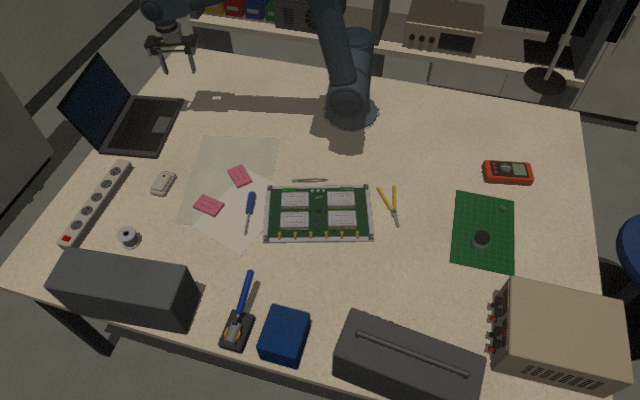

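```bash
cat > h.py <<'E'
from bench import bot
import cv2,numpy as np
from scipy.spatial.transform import Rotation as Ro
def cam(n,st=None):
    c=bot.camera_params(n); K=np.array([[c['fx'],0,c['cx']],[0,c['fy'],c['cy']],[0,0,1]])
    if 'R' in c: R,t=c['R'],c['t']
    else:
        T=c['tool_from_camera']; q=st['tool_rot']; Rw=Ro.from_quat(q,scalar_first=True).as_matrix()
        Rc=Rw@T[:3,:3]; tc=Rw@T[:3,3]+st['tcp_pos']; R=Rc.T; t=-Rc.T@tc
    return K,np.array(c['dist']),R,t
def onz(C,uv,z):
    K,D,R,t=C; uv=np.asarray(uv,float).reshape(-1,1,2)
    r=cv2.undistortPoints(uv,K,D)[:,0]; r=np.c_[r,np.ones(len(r))]@R
    o=-R.T@t; s=(z-o[2])/r[:,2]; return o+r*s[:,None]
def proj(C,X):
    K,D,R,t=C; return cv2.projectPoints(np.asarray(X,float).reshape(-1,3),cv2.Rodrigues(R)[0],t,K,D)[0][:,0]
def deproj(C,d):
    K,D,R,t=C; v,u=np.mgrid[:400,:640]; r=cv2.undistortPoints(np.stack([u,v],-1).reshape(-1,1,2).astype(float),K,D)[:,0]
    P=np.c_[r,np.ones(len(r))]*d.reshape(-1,1); return ((P-t)@R).reshape(400,640,3)
E
python3 - <<'E'
from h import *
for n,b in(("top",(235,135,385,255)),("scene",(250,170,410,260))):
    p=cv2.imread(f"pics/{n}0.png"); x0,y0,x1,y1=b
    cv2.imwrite(f"pics/{n}c.png",cv2.resize(p[y0:y1,x0:x1],None,fx=5,fy=5,interpolation=cv2.INTER_CUBIC))
C=cam("top"); P=deproj(C,np.load("pics/top0.npy"))
# table: 
for u,v in((280,187),(326,172),(287,211),(333,196),(308,193),(220,160)): print(u,v,P[v-2:v+3,u-2:u+3].mean((0,1)),onz(C,(u,v),.029))
E
```

```text
280 187 [0.54755118 0.08900004 0.03283479] [[0.54814256 0.089254   0.029     ]]
326 172 [ 0.59307971 -0.05899607  0.02798167] [[ 0.59288343 -0.05894057  0.029     ]]
287 211 [0.47078617 0.06859429 0.02898056] [[0.47078408 0.06859154 0.029     ]]
333 196 [ 0.51465769 -0.07867732  0.02972793] [[ 0.51474924 -0.07872799  0.029     ]]
308 193 [5.28688874e-01 4.85818180e-04 1.30389968e-02] [[0.52649667 0.00059209 0.029     ]]
220 160 [ 0.64733143  0.28585534 -0.00071451] [[0.6404952  0.27929663 0.029     ]]
```

View pics/topc.png

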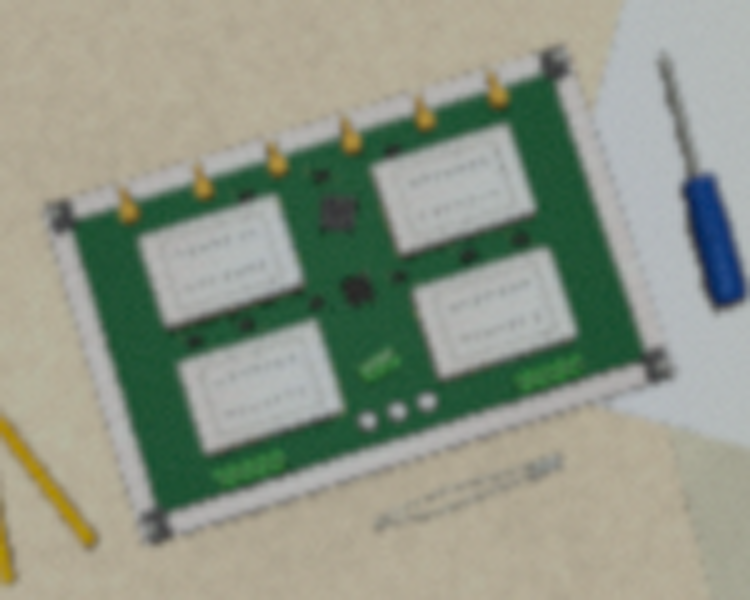

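View pics/scenec.png

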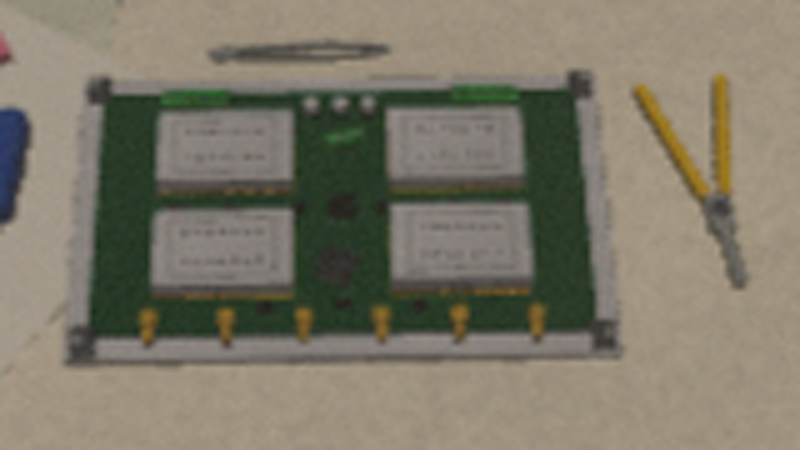

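Run:
```python
from h import *
p=cv2.imread("pics/top0.png"); C=cam("top"); P=deproj(C,np.load("pics/top0.npy"))
hsv=cv2.cvtColor(p,cv2.COLOR_BGR2HSV); g=cv2.inRange(hsv,(45,90,30),(85,255,255))
m=np.zeros(p.shape[:2],np.uint8); s=cv2.inRange(hsv,(0,0,110),(180,60,255))
n,l,st,ce=cv2.connectedComponentsWithStats(s[135:255,235:385],connectivity=4)
for i in range(1,n):
    if not 300<st[i,4]<2000: continue
    ys,xs=np.where(l==i); xs+=235; ys+=135
    (cx,cy),wh,a=cv2.minAreaRect(np.c_[xs,ys].astype(np.float32))
    mm=cv2.erode((l==i).astype(np.uint8),np.ones((5,5))); zs=P[135:255,235:385][mm>0][:,2]
    print(st[i],(cx,cy),wh,a,"mean",xs.mean(),ys.mean(),onz(C,(xs.mean(),ys.mean()),.029)[0],"z mean/std",zs.mean(),zs.std(),len(zs))
```

```text
[ 74  25  33  26 566] (325.2000427246094, 172.1000213623047) (19.28989028930664, 29.4091796875) 71.56504821777344 mean 325.25441696113074 172.1007067137809 [ 0.59261757 -0.05653911  0.029     ] z mean/std 0.03238200804593168 0.06559263147722617 349
[ 28  39  33  26 580] (278.7455749511719, 186.48577880859375) (19.507184982299805, 30.0064640045166) 72.6459732055664 mean 278.7344827586207 186.50862068965517 [0.54983057 0.09325001 0.029     ] z mean/std 0.04327480445364774 0.11095858580335757 361
[ 82  49  34  27 581] (333.29998779296875, 196.90000915527344) (19.60611915588379, 29.725406646728516) 71.56504821777344 mean 333.41652323580035 196.87435456110154 [ 0.51190885 -0.07995802  0.029     ] z mean/std 0.035820786833407094 0.09091222140291745 362
[ 35  64  34  27 593] (286.5649108886719, 211.7108154296875) (19.77727699279785, 30.070283889770508) 72.89727020263672 mean 286.64586846543 211.71163575042158 [0.46855459 0.06975796 0.029     ] z mean/std 0.02899434379731619 0.002424182939221752 369
```

Run:
```python
from h import *
cs=np.array([[.5926,-.0565],[.5498,.0933],[.5119,-.08],[.4686,.0698]])
print(cs.mean(0)); y=(cs[1]-cs[0]+cs[3]-cs[2]); x=(cs[0]-cs[2]+cs[1]-cs[3]); print(np.degrees(np.arctan2(-y[0],y[1])),np.degrees(np.arctan2(x[1],x[0])))
a=np.radians(16); ex=np.array([np.cos(a),np.sin(a)]); ey=np.array([-np.sin(a),np.cos(a)])
for n in("top","scene"):
    C=cam(n); P=deproj(C,np.load(f"pics/{n}0.npy")); p=P.reshape(-1,3); p=p[(p[:,2]>-.02)&(p[:,2]<.06)]
    for i,c in enumerate(cs):
        r=p[:,:2]-c; q=p[(abs(r@ex)<.024)&(abs(r@ey)<.040)]; print(n,"ABCD"[i],len(q),np.median(q[:,2]),q[:,2].std())
```

```text
[0.530725 0.00665 ]
16.03376069747748 16.188153393514074
top A 370 0.028997634968772404 0.002488015858406714
top B 372 0.032927099825670256 0.0023354857549558105
top C 375 0.028970110739966304 0.0023503223194982293
top D 383 0.028919791198589548 0.0024003457491633224
scene A 288 0.02876836820540825 0.0025464229501285292
scene B 287 0.03250585750592927 0.0034152470506743156
scene C 272 0.028967413334626872 0.002447273993552671
scene D 265 0.028243364103737904 0.0026610792047643533
```

Run:
```python
from h import *
C=cam("scene"); P=deproj(C,np.load("pics/scene0.npy")).reshape(-1,3)
# heights around path (excluding robot)
for yy in np.arange(-.9,.2,.1):
    print(round(yy,1),[round(float(np.percentile(q[:,2],99)),2) if len(q:=P[(abs(P[:,0]-xx)<.05)&(abs(P[:,1]-yy)<.05)&(P[:,2]<2)]) else None for xx in np.arange(.1,.75,.1)])
st=bot.state(); R=Ro.from_quat(st['tool_rot'],scalar_first=True)
print(R.as_matrix())
for w in((.5586,.0616,.10),(.5495,.0933,.10)): print(100*R.inv().apply(np.array(w)-st['tcp_pos']))
tgt=Ro.from_matrix(np.array([[-np.sin(np.radians(16.1)),np.cos(np.radians(16.1)),0],[np.cos(np.radians(16.1)),np.sin(np.radians(16.1)),0],[0,0,-1]]))
print((R.inv()*tgt).as_rotvec(),tgt.as_quat(scalar_first=True))
```

```text
-0.9 [0.02, 0.13, 0.18, 0.22, 0.23, 0.01, 0.01]
-0.8 [0.02, 0.03, 0.03, 0.03, 0.04, 0.04, 0.04]
-0.7 [0.02, 0.5, 0.03, 0.03, 0.04, 0.05, 0.05]
-0.6 [0.35, 0.52, 0.5, 0.02, 0.04, 0.04, 0.01]
-0.5 [0.34, 0.53, 0.01, 0.01, 0.03, 0.04, 0.01]
-0.4 [0.01, 0.53, 0.01, 0.01, 0.01, 0.02, 0.01]
-0.3 [0.01, 0.01, 0.01, 0.02, 0.02, 0.02, 0.01]
-0.2 [0.01, 0.01, 0.01, 0.01, 0.03, 0.03, 0.02]
-0.1 [0.02, 0.01, 0.61, 0.01, 0.03, 0.03, 0.02]
-0.0 [0.35, 0.59, 0.6, 0.02, 0.03, 0.03, 0.01]
0.1 [0.32, 0.33, 0.33, 0.03, 0.04, 0.04, 0.01]
[[ 9.59725047e-01  2.80940907e-01 -2.01436509e-04]
 [ 2.80940842e-01 -9.59723624e-01  1.67601337e-03]
 [ 2.77537339e-04 -1.66510375e-03 -9.99998575e-01]]
[ 55.32705894 -55.14897975  10.5549931 ]
[ 55.34429161 -58.44695986  10.56048937]
[-1.09210880e-03 -1.52290199e-03 -1.56701940e+00] [0.         0.60111785 0.79916039 0.        ]
```

```bash
python3 -m jog '[[0,0,-0.15,5,-5,0,1],[0,0,-0.3,9,-9,0,1],[0,0,-0.45,13,-13,1,1],[0,0,-0.6,17,-17,2,1],[0,0,-0.75,21,-21,3,1],[0,0,-0.9,25,-25,4,1],[0,0,-1.05,29,-29,5,1],[0,0,-1.2,33,-33,6,1],[0,0,-1.35,37,-37,7,1],[0,0,-1.5,41,-41,8,1],[0,0,-1.567,45,-45,9,1],[0,0,-1.567,49,-49,10,1],[0,0,-1.567,53,-53,10.5,1],[0,0,-1.567,55.3,-55.1,10.5,1],[0,0,-1.567,55.3,-55.1,10.5,1],[0,0,-1.567,55.3,-55.1,10.5,1],[0,0,-1.567,55.3,-55.1,10.5,1],[0,0,-1.567,55.3,-55.1,10.5,1]]' 20
python3 - <<'E'
from h import *
st=bot.state(); C=cam("wrist",st); p,d=bot.capture("wrist"); cv2.imwrite("pics/w1.png",p[...,::-1]); np.save("pics/w1.npy",d)
print(st)
R=Ro.from_quat(st['tool_rot'],scalar_first=True); print(R.as_matrix(), 100*R.inv().apply(np.array([.5586,.0616,.033])-st['tcp_pos']))
E
```

```text
t: 2.35
tcp_pos: [0.5582, 0.0602, 0.1006]
tool_rot: [-0.001, 0.602, 0.799, 0.001]
wrist_force: [0.3, -0.5, -0.9]
grip_width: 0.001
{'t': 2.35, 'joint_positions': array([-9.53378262e-02,  1.59810335e-01,  1.86153224e+00,  1.73896487e-03,
        1.12060177e+00, -3.75680644e-01]), 'qd': array([ 0.00330597,  0.00115448, -0.00336876,  0.00157475, -0.00056566,
        0.00188633]), 'tau': array([ 4.50436771e-02, -3.48169363e+01, -2.81981707e+01,  6.11809082e-02,
        4.45613475e-02, -1.54361303e-03]), 'tcp_pos': array([0.55817991, 0.06017664, 0.10063406]), 'tool_rot': array([-5.58996010e-04,  6.01681781e-01,  7.98735494e-01,  5.75493302e-04]), 'wrist_force': array([ 0.25341239, -0.46788086, -0.88983939]), 'wrist_torque': array([-0.08600248, -0.06049941,  0.00601321]), 'grip_width': 0.001261120522308227}
[[-2.75957443e-01  9.61169834e-01 -2.00452238e-04]
 [ 9.61168547e-01  2.75957405e-01  1.59200929e-03]
 [ 1.58550758e-03  2.46658424e-04 -9.99998713e-01]] [0.1144923  0.07798812 6.76361549]
```

View pics/w1.png

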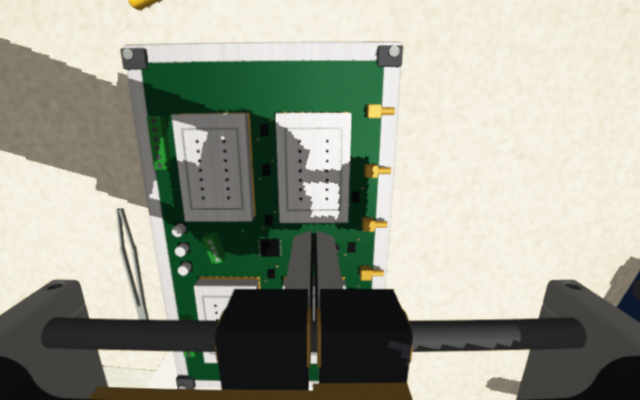

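Run:
```python
from h import *
st=bot.state(); C=cam("wrist",st)
print(onz(C,[(277,113),(351,113),(351,222),(279,222),(314,167)],.033))
P=deproj(C,np.load("pics/w1.npy"))
for n,s in(("B",(slice(120,215),slice(283,346))),("D",(slice(120,215),slice(182,246)))): print(n,np.median(P[s][...,2]))
for n,s in(("Bfar",(slice(120,145),slice(283,346))),("Bnear",(slice(190,215),slice(283,346)))): print(n,np.median(P[s][...,2]))
for X in ((.5495,.0933,.033),(.5586,.0616,.033)): print(proj(C,X))
```

```text
[[0.50740821 0.13007132 0.033     ]
 [0.56297907 0.14598861 0.033     ]
 [0.59088622 0.05968133 0.033     ]
 [0.53116648 0.04259649 0.033     ]
 [0.54696948 0.0969796  0.033     ]]
B 0.03287766285446644
D 0.02883283886373854
Bfar 0.03286645296424909
Bnear 0.03293305894697816
[[315.72441536 172.09343422]]
[[315.66681198 210.2007979 ]]
```

```bash
python3 -m jog '[[0,0,0,0.3,0,3,1],[0,0,0,0.3,0,5,1],[0,0,0,0.3,0,6,1],[0,0,0,0.3,0,6.3,1],[0,0,0,0.3,0,6.3,1],[0,0,0,0.3,0,6.3,1]]'
python3 - <<'E'
from h import *
for i in range(3):
    st=bot.state(); C=cam("wrist",st); p,d=bot.capture("wrist"); print(st['t'],st['tcp_pos'],st['wrist_force'],st['wrist_torque'])
cv2.imwrite("pics/w2.png",p[...,::-1]); np.save("pics/w2.npy",d)
E
```

```text
t: 3.15
tcp_pos: [0.5581, 0.0633, 0.0385]
tool_rot: [0.0, 0.602, 0.799, 0.001]
wrist_force: [0.3, 0.3, -0.0]
grip_width: 0.004
3.15 [0.55813575 0.06326774 0.03851644] [ 0.32533107  0.25038628 -0.02451418] [-0.04676982 -0.08654542  0.04549357]
3.2 [0.55807688 0.06328302 0.03845768] [-0.16288925  0.21660586  0.73554838] [-0.04586424 -0.11190343 -0.00767036]
3.25 [0.55797359 0.06330269 0.0383579 ] [ 0.20878291 -0.30249249 -0.11873875] [-0.01457856 -0.1193079   0.02277843]
```

View pics/w2.png

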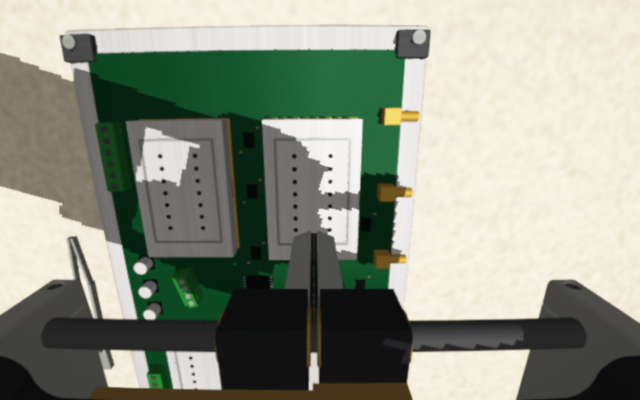

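The fingertip (313,235) is over the near end of cover B (263–362, 118–260), and D lies to its left at (130–240, 118–258). I'll press this end gently next.

```bash
python3 -m jog '[[0,0,0,0,0,0.3,1],[0,0,0,0,0,0.5,1],[0,0,0,0,0,0.7,1],[0,0,0,0,0,0.8,1],[0,0,0,0,0,0.8,1],[0,0,0,0,0,0.8,1]]'
python3 - <<'E'
from h import *
for i in range(3):
    st=bot.state(); C=cam("wrist",st); p,d=bot.capture("wrist"); print(st['t'],st['tcp_pos'],st['wrist_force'],st['wrist_torque'])
cv2.imwrite("pics/w3.png",p[...,::-1])
P=deproj(C,d); ex=np.array([.961,.277]); ey=np.array([-.277,.961]); r=P[...,:2]-[.549,.094]; a=r@ex; b=r@ey
for lo in range(-45,45,10):
    for s in (-1,1):
        m=(b>lo/1e3)&(b<(lo+10)/1e3)&(a*s>.010)&(a*s<.026)&(P[...,2]<.05)&(P[...,2]>0); print(lo,s,m.sum(),np.round(np.median(P[m][:,2])*1e3,2) if m.any() else None,end=' | ')
E
```

```text
t: 4.05
tcp_pos: [0.5579, 0.0633, 0.0308]
tool_rot: [-0.0, 0.602, 0.799, 0.001]
wrist_force: [-2.3, 0.2, 6.1]
grip_width: 0.006
4.05 [0.55794665 0.06332485 0.030778  ] [-2.31795981  0.18069134  6.07267889] [0.02789052 0.35371919 0.02601133]
4.1 [0.55800412 0.06329436 0.03081873] [-2.9708818  -0.30921979  4.5955754 ] [0.05545258 0.33816287 0.0089069 ]
4.15 [0.55798979 0.06330665 0.03078541] [-1.75692092  0.4531411   5.77004039] [0.00512308 0.32831831 0.06433842]
-45 -1 185 28.98 | -45 1 230 28.97 | -35 -1 243 30.08 | -35 1 289 29.95 | -25 -1 403 31.16 | -25 1 372 31.07 | -15 -1 387 32.14 | -15 1 379 32.09 | -5 -1 398 33.09 | -5 1 408 33.09 | 5 -1 435 34.08 | 5 1 427 34.15 | 15 -1 467 35.17 | 15 1 465 35.18 | 25 -1 477 36.18 | 25 1 489 36.03 | 35 -1 544 37.14 | 35 1 531 37.1 |
```

View pics/w3.png

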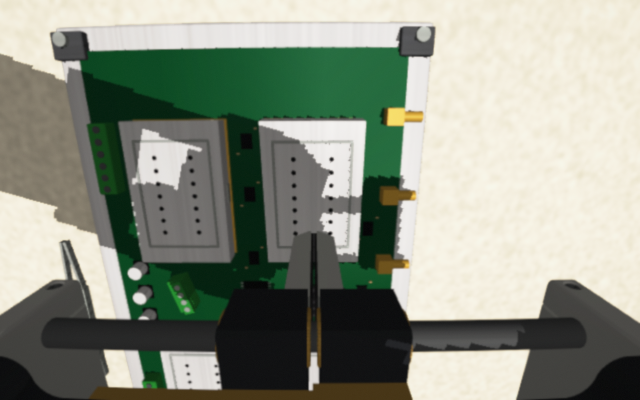

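It rocks: the pressed end is down to 29 mm, the far end is up to 37–38 mm, and the tilt is about 0.1 rad. So B is the unclipped cover. I'll lift off and move over its middle.

```bash
python3 -m jog '[[0,0,0,0,0,-0.8,1],[0,0,0,0,0,-1.5,1],[0,0,0,0,0,-1.5,1],[0,0,0,1.6,0,-1.5,1],[0,0,0,3.2,0,-1.5,1],[0,0,0,3.2,0,-1.5,1],[0,0,0,3.2,0,-1.5,1],[0,0,0,3.2,0,-1.5,1]]'
cat > chk.py <<'E'
from h import *
import sys
for i in range(2):
    st=bot.state(); C=cam("wrist",st); p,d=bot.capture("wrist"); print(st['t'],st['tcp_pos'],st['wrist_force'],st['wrist_torque'])
cv2.imwrite(f"pics/{sys.argv[1]}.png",p[...,::-1])
P=deproj(C,d); ex=np.array([.961,.277]); ey=np.array([-.277,.961]); r=P[...,:2]-[.549,.094]; a=r@ex; b=r@ey
for lo in range(-45,45,15):
    o=[]
    for l,h in((-26,-18),(-18,-10),(10,18),(18,26)):
        m=(b>lo/1e3)&(b<(lo+15)/1e3)&(a>l/1e3)&(a<h/1e3)&(P[...,2]<.045)&(P[...,2]>.02); o.append((int(m.sum()),round(float(np.median(P[m][:,2])*1e3),2) if m.any() else None))
    print("y",lo,o)
R=Ro.from_quat(st['tool_rot'],scalar_first=True); print("to centre (cm)",100*R.inv().apply(np.array([.549,.094,.033])-st['tcp_pos']))
E
python3 chk.py w4
```

```text
t: 5.2
tcp_pos: [0.5492, 0.0939, 0.0458]
tool_rot: [-0.0, 0.602, 0.799, 0.001]
wrist_force: [-0.8, 0.7, -0.3]
grip_width: 0.002
5.2 [0.54923067 0.09385469 0.0458265 ] [-0.78785391  0.65991561 -0.30368493] [-0.01486251 -0.09652023 -0.03327323]
5.25 [0.54922405 0.09379123 0.04580767] [-0.64623671 -0.59401815  0.13758049] [-0.0098558  -0.14809317 -0.03303496]
y -45 [(82, 31.59), (0, None), (0, None), (133, 31.49)]
y -30 [(184, 32.08), (0, None), (29, 32.1), (207, 32.07)]
y -15 [(227, 32.67), (50, 32.73), (108, 32.59), (225, 32.65)]
y 0 [(239, 33.38), (230, 33.42), (236, 33.3), (241, 33.39)]
y 15 [(261, 34.02), (258, 34.03), (264, 34.11), (267, 34.17)]
y 30 [(279, 34.76), (281, 34.74), (281, 34.8), (270, 34.77)]
to centre (cm) [ 0.02471196 -0.01726816  1.28077817]
```

View pics/w4.png

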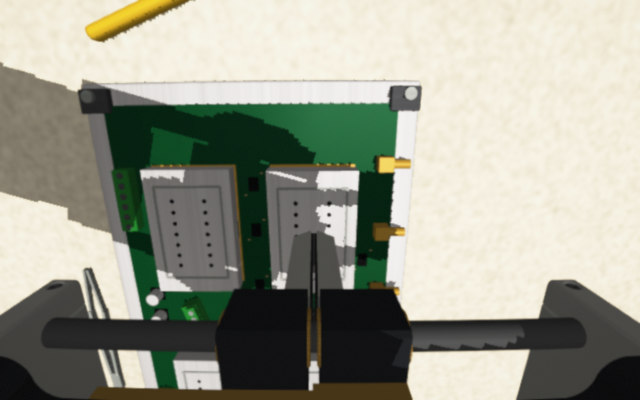

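The fingertip is over the middle of B (266–358, 165–295), which is still settling level. I'll wait briefly and then press.

```bash
python3 -m jog '[[0,0,0,0,0,0.4,1],[0,0,0,0,0,0.8,1],[0,0,0,0,0,0.8,1],[0,0,0,0,0,0.8,1],[0,0,0,0,0,0.8,1],[0,0,0,0,0,0.8,1],[0,0,0,0,0,0.8,1],[0,0,0,0,0,0.8,1],[0,0,0,0,0,1.0,1],[0,0,0,0,0,1.15,1],[0,0,0,0,0,1.3,1],[0,0,0,0,0,1.45,1],[0,0,0,0,0,1.55,1],[0,0,0,0,0,1.6,1],[0,0,0,0,0,1.6,1]]'; python3 chk.py w5
```

```text
t: 7.18
tcp_pos: [0.5496, 0.0938, 0.0319]
tool_rot: [-0.0, 0.602, 0.799, 0.001]
wrist_force: [-6.3, 0.1, 15.3]
grip_width: 0.006
7.175 [0.54958182 0.09383337 0.03186825] [-6.27056235  0.08176471 15.29105727] [-0.07765986  1.24751363  0.03576023]
7.225 [0.54958109 0.09381471 0.03186834] [-6.54438076 -0.26452414 15.03167481] [-0.08562469  1.19791738  0.01884604]
y -45 [(21, 32.5), (0, None), (0, None), (44, 30.63)]
y -30 [(215, 32.52), (0, None), (22, 30.88), (236, 30.58)]
y -15 [(257, 32.54), (65, 32.09), (111, 30.85), (250, 30.6)]
y 0 [(278, 32.52), (233, 32.22), (245, 30.99), (274, 30.61)]
y 15 [(296, 32.59), (294, 32.2), (298, 31.0), (289, 30.83)]
y 30 [(321, 32.61), (328, 32.3), (306, 31.02), (310, 30.73)]
to centre (cm) [ 0.03399221 -0.05067306 -0.11315119]
```

```bash
python3 -m jog '[[0,0,0,0,0,0.2,1],[0,0,0,0,0,0.3,1],[0,0,0,0,0,0.4,1],[0,0,0,0,0,0.5,1],[0,0,0,0,0,0.5,1],[0,0,0,0,0,0.5,1]]'; python3 chk.py w6
```

```text
t: 8.02
tcp_pos: [0.5508, 0.0939, 0.0295]
tool_rot: [0.0, 0.601, 0.799, 0.001]
wrist_force: [-5.8, -0.3, 16.6]
grip_width: 0.004
8.025 [0.55075683 0.09391385 0.02952329] [-5.84771267 -0.27150703 16.55878823] [0.06227431 1.0792334  0.01838216]
8.075 [0.55077262 0.09393955 0.02954996] [-4.89717662  0.81791196 16.398527  ] [ 0.03981577  1.00836412 -0.04075745]
y -45 [(32, 29.76), (0, None), (0, None), (35, 28.98)]
y -30 [(234, 29.7), (18, 29.6), (7, 28.84), (217, 29.03)]
y -15 [(260, 29.63), (102, 29.64), (73, 29.13), (255, 29.0)]
y 0 [(279, 29.79), (245, 29.52), (253, 29.15), (275, 28.99)]
y 15 [(295, 29.65), (296, 29.55), (293, 29.06), (296, 28.99)]
y 30 [(314, 29.63), (325, 29.5), (307, 29.09), (315, 28.98)]
to centre (cm) [ 0.05510218 -0.16811146 -0.34523688]
```

```bash
python3 -m jog '[[0,0,0,0,0,0.3,1],[0,0,0,0,0,0.4,1],[0,0,0,0,0,0.5,1],[0,0,0,0,0,0.5,1],[0,0,0,0,0,0.5,1]]'; python3 chk.py w7
```

```text
t: 8.75
tcp_pos: [0.5515, 0.094, 0.0292]
tool_rot: [-0.0, 0.601, 0.799, 0.0]
wrist_force: [-14.1, -1.6, 32.2]
grip_width: 0.005
8.75 [0.55147419 0.09397232 0.0291962 ] [-14.07508798  -1.63417698  32.20807106] [-0.19394864  2.9157814  -0.00543443]
8.8 [0.55143674 0.09399985 0.02917391] [-14.4086182    0.19331063  32.10027821] [-1.28215316e-01  2.81605457e+00  1.23768266e-03]
y -45 [(36, 29.35), (0, None), (0, None), (28, 29.02)]
y -30 [(239, 29.44), (37, 29.11), (1, 28.69), (208, 29.0)]
y -15 [(253, 29.26), (124, 29.17), (51, 28.93), (258, 28.96)]
y 0 [(282, 29.33), (245, 29.25), (247, 29.05), (276, 28.91)]
y 15 [(296, 29.31), (298, 29.12), (303, 28.99), (293, 28.91)]
y 30 [(314, 29.19), (321, 29.14), (308, 28.91), (313, 28.9)]
to centre (cm) [ 0.06788824 -0.23417777 -0.38251634]
```

The left long side (board −x) lags by about 0.3 mm. I'll lift off and press that side too.

```bash
python3 -m jog '[[0,0,0,0,0,-0.5,1],[0,0,0,0,0,-1,1],[0,0,0,0,-0.9,-1,1],[0,0,0,0,-1.8,-1,1],[0,0,0,0,-1.8,-1,1],[0,0,0,0,-1.8,-1,1],[0,0,0,0,-1.8,-1,1]]'; python3 chk.py w8
```

```text
t: 9.72
tcp_pos: [0.5343, 0.089, 0.0392]
tool_rot: [-0.0, 0.601, 0.799, 0.0]
wrist_force: [-0.8, -0.6, -1.0]
grip_width: 0.002
9.725 [0.53432405 0.08897964 0.03917094] [-0.79703742 -0.59500251 -0.96118275] [-0.05041058 -0.06125543  0.01080124]
9.775 [0.53436737 0.08899752 0.03920511] [-0.37026787  0.1250776   0.1034052 ] [-0.03647707 -0.11608727 -0.04468756]
y -45 [(0, None), (0, None), (124, 29.31), (129, 29.28)]
y -30 [(0, None), (0, None), (218, 29.19), (216, 29.29)]
y -15 [(0, None), (0, None), (236, 29.32), (234, 29.26)]
y 0 [(211, 29.55), (220, 29.52), (252, 29.23), (254, 29.23)]
y 15 [(266, 29.57), (263, 29.48), (272, 29.24), (264, 29.11)]
y 30 [(297, 29.5), (287, 29.4), (282, 29.18), (288, 29.18)]
to centre (cm) [0.07448231 1.54455663 0.62065813]
```

```bash
python3 -m jog '[[0,0,0,0,0,0.5,1],[0,0,0,0,0,0.9,1],[0,0,0,0,0,1.1,1],[0,0,0,0,0,1.25,1],[0,0,0,0,0,1.4,1],[0,0,0,0,0,1.4,1],[0,0,0,0,0,1.4,1]]'; python3 chk.py w9
```

```text
t: 10.7
tcp_pos: [0.5344, 0.089, 0.029]
tool_rot: [-0.001, 0.601, 0.799, -0.001]
wrist_force: [-14.8, -0.9, 31.0]
grip_width: 0.004
10.7 [0.53438583 0.08901107 0.02903025] [-14.83200741  -0.93179813  30.97954567] [-0.17631955  2.93299023 -0.01512   ]
10.75 [0.53439996 0.08900792 0.02903056] [-14.18897642  -1.6235739   31.72568119] [-0.24672493  2.98594778 -0.01468988]
y -45 [(0, None), (0, None), (42, 28.85), (38, 28.85)]
y -30 [(0, None), (0, None), (238, 28.98), (238, 29.02)]
y -15 [(0, None), (0, None), (257, 28.98), (256, 29.03)]
y 0 [(257, 29.98), (258, 30.31), (274, 28.87), (286, 29.08)]
y 15 [(300, 28.91), (299, 28.93), (299, 28.91), (294, 29.06)]
y 30 [(315, 28.92), (309, 28.92), (316, 28.94), (316, 28.96)]
to centre (cm) [ 0.07383648  1.53995762 -0.40182523]
```

```bash
python3 -m jog '[[0,0,0,0,0,-1,1],[0,0,0,0,0,-3,1],[0,0,0,-4,1,-6,1],[0,0,0,-7,1.5,-8,1],[0,0,0,-7,1.5,-8,1],[0,0,0,-7,1.5,-8,1]]'; python3 chk.py w10
python3 - <<'E'
from h import *
cs=np.array([[.5926,-.0565],[.549,.094],[.5119,-.08],[.4686,.0698]]); a=np.radians(16); ex=np.array([np.cos(a),np.sin(a)]); ey=np.array([-np.sin(a),np.cos(a)])
st=bot.state()
for n in("wrist","top","scene"):
    C=cam(n,st); I,d=bot.capture(n); p=deproj(C,d).reshape(-1,3); p=p[(p[:,2]>.015)&(p[:,2]<.045)]
    cv2.imwrite(f"pics/{n}11.png",I[...,::-1])
    for i,c in enumerate(cs):
        r=p[:,:2]-c; print(n,"ABCD"[i],[(len(q),round(float(np.median(q[:,2])*1e3),2)) for s in(-1,1) if len(q:=p[(r@ex*s>0.005)&(r@ex*s<.024)&(abs(r@ey)<.040)])>20])
E
```

```text
t: 11.55
tcp_pos: [0.5674, 0.0266, 0.1076]
tool_rot: [-0.002, 0.601, 0.799, -0.001]
wrist_force: [-0.6, -0.7, -0.2]
grip_width: 0.003
11.55 [0.56739642 0.02655985 0.10762904] [-0.58398757 -0.7262408  -0.18261773] [ 0.00423531 -0.09247726 -0.00897159]
11.6 [0.56709184 0.0268815  0.1073295 ] [-0.13112393  0.8693853   0.53074102] [-0.02046449 -0.06774699 -0.01442156]
y -45 [(157, 29.06), (164, 29.12), (156, 29.18), (164, 29.08)]
y -30 [(164, 29.08), (177, 29.07), (176, 29.09), (166, 29.14)]
y -15 [(179, 29.09), (172, 29.02), (163, 29.08), (178, 29.07)]
y 0 [(186, 29.04), (173, 29.14), (185, 29.08), (180, 29.17)]
y 15 [(186, 29.19), (188, 29.07), (191, 29.07), (188, 29.16)]
y 30 [(199, 29.22), (203, 29.11), (207, 29.15), (202, 29.11)]
to centre (cm) [6.93124499 0.17651149 7.44966477]
wrist A [(66, 29.01)]
wrist B [(2330, 29.07), (2288, 29.1)]
wrist C [(1163, 28.87), (640, 28.98)]
wrist D [(2233, 28.85), (2237, 28.87)]
top A [(118, 28.96), (84, 28.74)]
top B []
top C [(145, 28.6), (147, 29.0)]
top D []
scene A [(108, 29.05), (113, 28.91)]
scene B [(111, 28.49), (119, 28.98)]
scene C [(104, 29.43), (113, 28.83)]
scene D [(89, 28.27), (93, 28.8)]
```

View pics/w10.png

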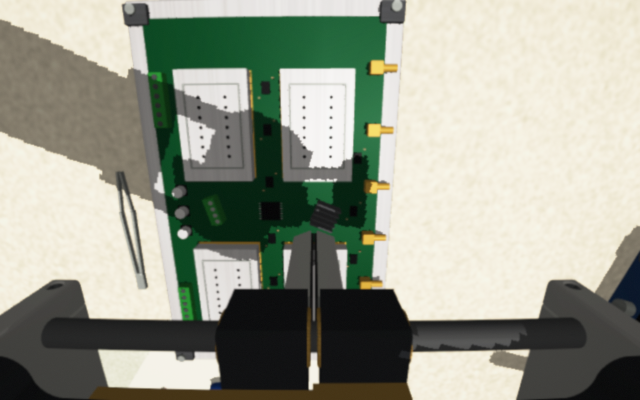

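B now reads 29.1 mm against 28.9 mm for D. There is time for one more firm press over the middle, and I'll also check that the heat sink hasn't moved.

```bash
python3 - <<'E'
from h import *
print(onz(cam("top"),[(302.6,177.6)],.027),onz(cam("wrist",bot.state()),[(325,215)],.027))
E
python3 -m jog '[[0,0,0,3,0.1,3,1],[0,0,0,6.9,0.1,5,1],[0,0,0,6.9,0.1,6.5,1],[0,0,0,6.9,0.1,6.8,1],[0,0,0,6.9,0.1,7.2,1],[0,0,0,6.9,0.1,7.6,1],[0,0,0,6.9,0.1,8,1],[0,0,0,6.9,0.1,8.3,1],[0,0,0,6.9,0.1,8.3,1],[0,0,0,6.9,0.1,8.3,1]]'; python3 chk.py w12
```

```text
[[0.57699278 0.0165195  0.027     ]] [[0.57826873 0.02168445 0.027     ]]
t: 13.05
tcp_pos: [0.5499, 0.0928, 0.0291]
tool_rot: [-0.002, 0.6, 0.8, -0.002]
wrist_force: [-11.7, -2.7, 27.0]
grip_width: 0.005
13.05 [0.54986366 0.09282723 0.02907452] [-11.70829721  -2.70817988  26.97740254] [-0.38292171  2.29008574  0.01960307]
13.1 [0.54982803 0.09282061 0.02904345] [-12.00346575  -1.5309018   26.96745016] [-0.37007368  2.21819126  0.02515044]
y -45 [(41, 28.81), (0, None), (0, None), (44, 29.03)]
y -30 [(219, 28.89), (2, 28.8), (28, 28.79), (242, 29.03)]
y -15 [(258, 28.94), (72, 28.84), (121, 28.77), (253, 28.94)]
y 0 [(280, 28.97), (245, 28.91), (264, 28.9), (275, 28.9)]
y 15 [(296, 28.88), (294, 28.82), (294, 28.89), (297, 28.89)]
y 30 [(318, 28.73), (318, 28.9), (310, 28.75), (323, 28.83)]
to centre (cm) [ 0.13682062 -0.04883836 -0.39522602]
```

```bash
python3 -m jog '[[0,0,0,0,0,-2,1],[0,0,0,0,0,-6,1],[0,0,0,-4,0,-10,1],[0,0,0,-8,-2,-13,1],[0,0,0,-13,-4,-15,1],[0,0,0,-19,-6,-15,1],[0,0,0,-25,-8,-15,1],[0,0,0,-31,-10,-15,1],[0,0,0,-37,-12,-15,1],[0,0,0,-43,-14,-15,1],[0,0,0,-45,-15,-15,1],[0,0,0,-45,-15,-15,1],[0,0,0,-45,-15,-15,1],[0,0,0,-45,-15,-15,1]]'
python3 - <<'E'
from h import *
cs=np.array([[.5926,-.0565],[.549,.094],[.5119,-.08],[.4686,.0698]]); a=np.radians(16); ex=np.array([np.cos(a),np.sin(a)]); ey=np.array([-np.sin(a),np.cos(a)])
st=bot.state(); print(st['wrist_force'])
o=[]
for n in("top","scene"):
    C=cam(n,st); I,d=bot.capture(n); I=np.ascontiguousarray(I[...,::-1]); p=deproj(C,d).reshape(-1,3); p=p[(p[:,2]>.015)&(p[:,2]<.045)]
    cv2.imwrite(f"pics/{n}13.png",I)
    for i,c in enumerate(cs):
        r=p[:,:2]-c; print(n,"ABCD"[i],[(len(q),round(float(np.median(q[:,2])*1e3),2)) for s in(-1,1) if len(q:=p[(r@ex*s>0.005)&(r@ex*s<.024)&(abs(r@ey)<.040)])>20])
    x0,y0,x1,y1=dict(top=(235,135,385,255),scene=(250,170,410,260))[n]
    o.append(np.hstack([cv2.resize(q[y0:y1,x0:x1],(400,290)) for q in(cv2.imread(f"pics/{n}0.png"),I)]))
cv2.imwrite("pics/cmp.png",np.vstack(o))
E
```

```text
t: 14.9
tcp_pos: [0.533, -0.3793, 0.1796]
tool_rot: [-0.002, 0.599, 0.8, -0.002]
wrist_force: [0.3, 0.1, 0.7]
grip_width: 0.004
[0.30444239 0.10485414 0.65122387]
top A [(141, 28.9), (144, 29.37)]
top B [(152, 29.15), (144, 29.64)]
top C [(147, 28.85), (146, 29.05)]
top D [(152, 29.26), (151, 28.39)]
scene A [(110, 29.67), (113, 28.53)]
scene B [(110, 28.58), (120, 29.16)]
scene C [(105, 28.47), (102, 29.27)]
scene D [(102, 28.84), (108, 28.83)]
```

View pics/cmp.png

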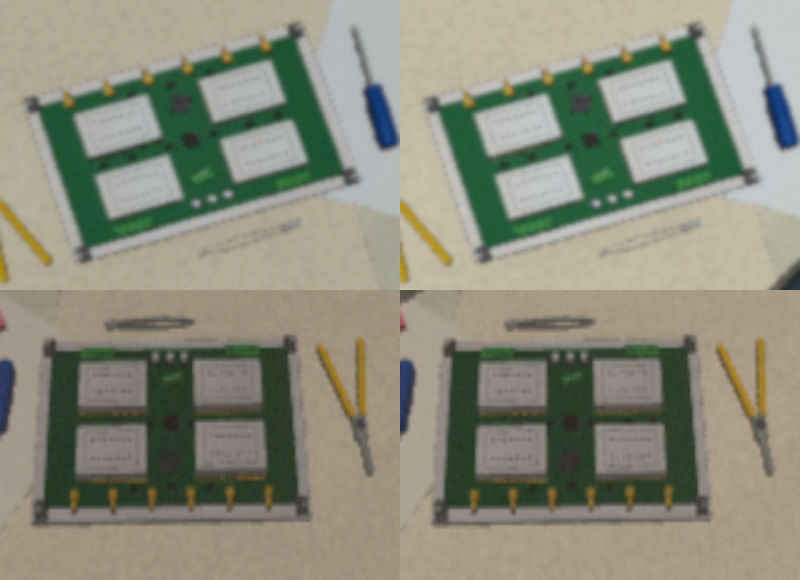

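View pics/top13.png

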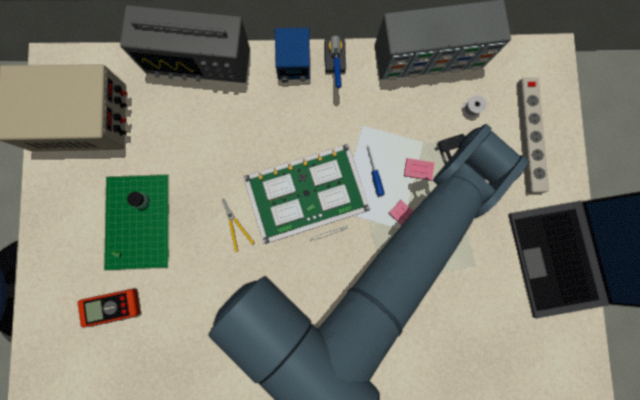

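The before and after crops match: the heat sink, plug, tweezers, pliers and screwdriver are where they were. All four covers read about 29 mm and the arm is clear, so I'm handing in.

```bash
python3 -c "
from bench import bot
print(bot.close_job(), bot.state()['t'])"
```

```text
the job is handed in; nothing more can be done
the job is handed in; nothing more can be done
```

The unclipped cover was the one at board x = +42, y = +78 mm, and it is now pressed down flush. I handed the job in at about 15 s on the robot clock.

- **Finding it:** The camera depths showed this cover about 4 mm higher than the others, so I pressed it first. A press on its inner end dipped that end to 29 mm and raised the other end to about 37 mm, a tilt of about 0.1 rad. The other three covers read seated, so I did not press them.
- **Pressing it down:** I pressed over its middle. One long side stayed about 0.3–0.5 mm high, so I pressed that side, then the middle once more. The vertical force peaked at about 32 N.
- **Last checks:** With the robot clear, the cover read about 29.1 mm across the cameras, against roughly 28.9–29.0 mm for the others. Individual depth readings scatter by about 0.5 mm.
- **Everything else:** The before and after pictures show the heat sink, plug and nearby tools unmoved. A rough pixel estimate of the heat sink from the wrist camera was 5 mm off the top camera's. The fixed-camera pictures did not bear that out, so I put it down to my reading of the pixels.

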